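# Slide a brake lever down a bent pivot rod and click its switch

## Robot

A 6-joint arm with a two-finger parallel gripper is mounted at the origin on the work surface. World frame = base frame: x ahead of the robot, y to its left, z up, the work surface at z = 0. Lengths are in m, angles in degrees, forces in N, time in s.
With the tool pointing down it reaches from about 0.375 to 0.9 m from the base axis. Payload 3.1 kg.
Tool frame: the origin (TCP) lies between the finger pads; the fingertips stand 22 mm ahead of it and the grasp point (between the pads) lies 3 mm ahead of it; z points along the fingers, y is the line along which they close (so a half turn about z gives the same grasp; the last joint's range is limited). The gripper opens to 87 mm and grips with 3 to 60 N. Pads are 19 mm wide; open, the fingers measure 117 mm over their backs; the gripper's body (75 mm by 190 mm) begins 51 mm behind the grasp point.
Start: joints at [66.32, 30.224, 82.088, -0, 67.689, -10.227], TCP at [0.145, 0.608, 0.245] pointing down, gripper open.
Joint ranges: [-176.69, 176.69], [-43.24, 126.21], [12.49, 139.97], [-82, 262], [0, 151.66], [-163.58, 163.58]. Speed limits (degrees/s): [159.86, 159.86, 180, 180, 180, 180].

## Interface

Orientations are given as a 3x3 rotation matrix whose columns are the frame's x, y, z axes.
In Python, from rig import bot, capture, search_frame, outline_of, spot_point gives the robot as it stands.
- The arm moves only by the tool jog_arm, never from a script. Its argument "rows" is text: rows parted by semicolons, each of 7 numbers parted by spaces: the opening, from 0 (shut) to 1 (fully open), then the shift along the tool's x, y, z as a fraction of full scale, then the turn, a rotation vector about the tool's x, y, z as a fraction of full scale. A call has 1 to 20 rows; each row is the pose to reach, as a shift and turn from the pose commanded when the call began, along the tool's axes at that moment; what a row does not reach only later rows make up. Full scale, the value 1, is 0.5 m for a shift and pi/4 rad for a turn. A row lasts 1/12 s, in which the tool goes at most 41.7 mm and 7.16 degrees, less where a joint would pass 70% of its speed; a pose out of reach is approached as far as the arm can. A call with a number of a shift or a turn outside -1 to 1 is refused whole. A call with a gripper value outside its range is refused whole. The fingers move at their own pace and stop on an object; the grip force is fixed at half the most. Time passes only in rows, so rows that repeat a pose let the fingers close. It gives the time, the measured TCP pose, the force, the opening and the grip force at its end, in the units of the state.
- bot.read_state(): the state, without advancing time (a new reading comes with each control period).
- capture(name): name is "scene" or "side" or "wrist"; returns a dict with "pixels" (400x640x3 uint8, red, green, blue), "fx", "fy", "cx", "cy" (pixels), "R" (3x3) and "t" (3): a world point X has camera coordinates R X + t; the wrist camera has in their place "mount" (4x4, takes a point from camera to tool coordinates, whose origin is the TCP and whose axes are the flange's). Camera axes: x right, y down, z forward; pixel columns grow to the right and rows downward; lengths in m; the calibration is good to about 2 mm. The wrist camera is an equidistant fisheye: a pixel r from the principal point sees the ray r / f radians off the axis. A picture is of the moment at which its call begins: read the wrist's pose just before it. There is no depth.
- bot.hand_in(): hands the job in; it is judged then, once.
Trained networks look in a picture, given as the dict that the camera call returned (one of the last four; its "shot" number tells which), for a name from the list of things; names that differ only in an ending like _2 or _b are one class to them, and where a whole thing is asked for, a point or a joint stands for the part that bears it (a point fixed in the world has none). Each returns a list of dicts, best first, with "conf" (0 to 1); they miss things now and then, are a little off and sometimes report something else, mostly with a low value. They report only what shows in the picture. A call takes as long as a camera call. They do not tell look-alikes from the thing itself.
- search_frame(label, picture): "point" ([x, y, z] in m, in world coordinates, good to about 4 mm: the middle of the surface that is visible of it).
- outline_of(label, picture): "region" (400x640 bool, what is visible of it).
- spot_point(label, picture): "point" ([x, y, z] in m, in world coordinates, good to about 4 mm: a listed point, or the origin of a listed thing).
The state is a dict: "time_s": time; "joint_positions": joint angles; "qvel": joint speeds; "tau": joint torques, N m; "position": TCP position; "tcp_rot": TCP orientation; "force": force on the tool from outside, world axes, zero at the start; "moment": the same for the moment, N m; "opening": opening from 0.0 (shut) to 1.0 (fully open); "grasp_force": force on a finger pad.
Only numpy, scipy, OpenCV 4.12 (cv2) and the standard library are available. Lean on these libraries where they do the work, as an engineer would, in place of code of your own. Each camera call takes 0.05 s, during which the arm holds its last target. There are 200 camera calls.

## Task

Put the loose brake lever's drilled eye over the leaning end of the bent rod on the test fixture and guide it down around the bend, never letting it drop, and easing it rather than forcing it where it binds. With the lever's arm over the switch, feel for the plunger and press it gently through the lever until it clicks at the bottom of its travel, without crushing it; then let go and leave the lever on the rod, resting on the sprung-back plunger. Leave the other things on the bench where they are.

Things in the scene. Friction and masses are not known exactly. Their poses are not given: they have to be found in the camera images.
- lever_eye (a point): Centre of the round drilled eye of the loose lever, half-way up it: outer diameter 42 mm, 28 mm tall, plain through bore of 20 mm along the lever's z. The eye's underside is 14 mm below this point. Axes as lever.
- lever_fin (a point): Centre of the lever's upright fin: a plate standing on the arm, 30 mm long (lever x), 14 mm thick (lever y: grip across this), its foot 14 mm and its top 60 mm above the lever's underside. This point is 85 mm from the bore's axis along the lever's -x, 40 mm above the underside. Axes as lever.
- lever_foot (a point): Point on the underside of the lever's arm straight below the fin, 85 mm from the bore's axis: the spot that presses the switch. Axes as lever.
- fixture: Fixed grey plate 190 x 120 x 12 mm with a bent steel rod, 16 mm in diameter, round-ended. Origin: on the rod's axis at bench level; z up, -x towards the switch, +y where the rod leans. The rod rises 110 mm, bends 38 degrees towards +y (60 mm centreline radius), then runs straight 70 mm. Round shoulder at its foot, 36 mm in diameter, top 34 mm above the bench.
- rod_tip (a point): Centre of the rod's rounded free end (the rounding goes 8 mm farther), in the fixture's frame (0, 56, 202) mm. Axes are the fixture's.
- upper_leg (a point): Middle of the leaning upper leg, on the rod's axis, 35 mm from rod_tip. Axes are the fixture's.
- bend_top (a point): Where the bend ends and the leaning upper leg begins, on the rod's axis. Axes are the fixture's.
- bend_bottom (a point): Where the upright lower leg ends and the bend begins, on the rod's axis, 110 mm above the bench. Axes are the fixture's.
- lower_leg (a point): Point on the axis of the upright lower leg, 92 mm above the bench. Axes are the fixture's.
- switch_spot (a point): Point on top of the plate (12 mm above the bench) straight below the centre of the switch plunger, 85 mm from the rod's axis along the fixture's -x. The switch (black housing 36 x 36 mm, steel plunger 18 mm in diameter standing 14 mm out of its top) sits on a height-adjustable stem: the plunger's top, when out, is anywhere from 44 to 62 mm above the bench, set anew each time and not reported: feel for it. Axes are the fixture's.
- switch (a joint): Travel of the switch plunger in m: 0 out, 0.007 fully down; it is sprung (2 N to start, 9 N when fully down), clicks at 0.0055 and then meets a hard stop; pressing with over 40 N breaks it.
- hub: Bystander, leave alone: steel flanged hub, 84 mm across, 50 mm tall. Origin at its underside's centre.
- wrench: Bystander, leave alone: wrench, 190 mm, lying flat. Origin at its underside's centre (middle of its length).
- mallet: Bystander, leave alone: hammer, 260 mm, lying. Origin at its underside's centre (middle of its length).
- oil: Bystander, leave alone: black bottle, 66 mm across, 190 mm tall. Origin at its underside's centre.
- cover: Bystander, leave alone: round cast aluminium cover, bowl-shaped, 170 mm across, 55 mm tall. Origin at its underside's centre.
- can: Bystander, leave alone: steel can, 74 mm across, 100 mm tall. Origin at its underside's centre.
- bearing: Bystander, leave alone: steel bearing ring, 64 mm across, 20 mm tall. Origin at its underside's centre.
- lever: Loose aluminium brake lever, about 220 g (varies), 131 mm long, lying flat at the start: a round drilled eye, a flat arm (22 mm wide, 14 mm thick, underside level with the eye's) that runs from the eye to 110 mm from the bore's axis, and an upright fin on the arm to grip. Origin: centre of the eye's underside; z up the bore, -x from eye to fin.
Not all that is in view belongs to the job. What is meant by the lever is not purple, and is the larger of those in its own colour.

How it is judged (in metres and radians):
On the way, in this order (a step that is already met when the one before it is completed fails the run):
1. the lever's eye is threaded on the leaning upper leg of the rod (distance between lever_eye and upper_leg below 0.018 m and angle between lever_eye's own z axis and vertical above 0.35 rad), for 0.05 s.
2. the eye has passed the bend and is on the upright lower leg (horizontal distance between lever_eye and fixture below 0.008 m and height (world z) of lever_eye below 0.104 m and angle between lever_eye's own z axis and vertical below 0.3 rad), for 0.05 s.
3. the lever's arm presses the switch plunger until it clicks (at least 5.5 of 7 mm) (value of joint switch above 0.0055 m and horizontal distance between lever_foot and switch_spot below 0.015 m), for 0.1 s.
At the end, for the whole second after the job is handed in: The lever's eye is around the rod's lower leg (centre within 8 mm of its axis, below 82 mm above the bench), the lever within 0.2 rad of level, the spot under its fin within 15 mm of the plunger's axis, the plunger sprung back (pressed under 4 mm), the lever at rest (horizontal distance between lever_eye and fixture below 0.008 m and height (world z) of lever_eye below 0.082 m and angle between lever_eye's own z axis and vertical below 0.2 rad and horizontal distance between lever_foot and switch_spot below 0.015 m and value of joint switch below 0.004 m and linear speed of lever below 0.03 m/s); the robot touches nothing.
It fails at once if the lever drops along the rod (faster than 0.5 m/s while its eye is on the rod) (linear speed of lever above 0.5 m/s and (distance between lever_eye and upper_leg below 0.02 m or distance between lever_eye and bend_top below 0.02 m or distance between lever_eye and bend_bottom below 0.02 m or distance between lever_eye and lower_leg below 0.02 m or (horizontal distance between lever_eye and fixture below 0.012 m and height (world z) of lever_eye below 0.12 m))).
It fails at once if the lever is forced against the rod or fixture (over 60 N) (contact force between lever and fixture above 60 N).
It fails at once if the switch is crushed (over 40 N on its plunger) (contact force between lever and switch above 40 N).
It fails at once if a bystander is moved more than 30 mm (distance of any of hub, wrench, mallet, oil, cover, can, bearing from where it was at the start of the episode above 0.03 m).
It also fails if it takes over 48 s, if anything falls off the work surface, if the arm or the gripper's body presses on something with over 40 N, if the wrist force passes 120 N, or if a joint passes its speed limit or range.

## Working session

There is one attempt and no reset: what is moved stays moved. The work goes in short steps, Python scripts to look and compute and a tool call to move; the robot and the scene stay as the last step left them, time stands still between calls to the robot, and variables do not carry over. Pictures are saved under pics/ and viewed, at most 10 in all, crops included, and the job is handed in when it is done.

Besides the shell and the picture viewer there is one more tool, called after "Emit:" as a command line: name --argument value ..., lists and objects as JSON in quotes. jog_arm: Moves the arm, as the interface text tells. Its arguments: {"type":"object","properties":{"rows":{"type":"string"}},"required":["rows"]}

```bash
mkdir -p pics
python3 - <<'E'
from rig import *
import cv2,numpy as np
s=bot.read_state();print(s['position'],s['tcp_rot'],s['opening'])
for n in('scene','side'):
    p=capture(n);cv2.imwrite(f'pics/{n}0.png',p['pixels'][:,:,::-1])
    print(n,p['fx'],np.round(p['R'],3).tolist(),p['t'])
    for l in('lever_eye','lever_fin','lever_foot','fixture','rod_tip','upper_leg','bend_bottom','switch_spot','lever'):
        print(l,[(round(d['conf'],2),np.round(d['point'],3).tolist()) for d in spot_point(l,p)])
E
```

```text
[0.14510844 0.60724466 0.24360369] [[-9.72560615e-01  2.32648137e-01 -8.33437010e-04]
 [ 2.32649335e-01  9.72558843e-01 -1.89326824e-03]
 [ 3.70101205e-04 -2.03521669e-03 -9.99997860e-01]] 0.9964428975253835
scene 452.76904730258815 [[0.24, 0.971, -0.012], [0.694, -0.18, -0.697], [-0.678, 0.159, -0.717]] [-0.11746758 -0.27640377  1.78414512]
lever_eye [(0.9, [0.569, 0.108, 0.016]), (0.66, [0.577, -0.033, 0.007]), (0.56, [0.36, 0.142, 0.014])]
lever_fin [(0.78, [0.373, 0.052, 0.043]), (0.77, [0.565, 0.031, 0.036]), (0.74, [0.494, 0.15, 0.044])]
lever_foot [(0.69, [0.371, 0.053, -0.002]), (0.64, [0.492, 0.146, -0.003]), (0.5, [0.567, 0.023, 0.003]), (0.28, [0.606, -0.232, 0.108])]
fixture [(0.88, [0.606, -0.232, -0.002])]
rod_tip [(0.67, [0.61, -0.179, 0.199])]
upper_leg [(0.7, [0.607, -0.197, 0.172])]
bend_bottom [(0.69, [0.61, -0.228, 0.108]), (0.29, [0.569, 0.113, 0.002])]
switch_spot []
lever [(0.79, [0.361, 0.138, 0.007]), (0.77, [0.577, -0.034, 0.004]), (0.59, [0.569, 0.11, 0.0])]
side 491.96013993857935 [[0.911, -0.412, -0.008], [-0.318, -0.691, -0.649], [0.262, 0.594, -0.761]] [-0.52536992  0.24651186  1.3002292 ]
lever_eye [(0.83, [0.358, 0.139, 0.012]), (0.66, [0.573, -0.035, 0.006]), (0.62, [0.566, 0.108, 0.015]), (0.15, [0.726, 0.215, -0.004])]
lever_fin [(0.84, [0.375, 0.053, 0.04]), (0.75, [0.571, 0.027, 0.027]), (0.61, [0.493, 0.15, 0.037]), (0.34, [0.611, 0.297, 0.001])]
lever_foot [(0.74, [0.569, 0.031, 0.003]), (0.73, [0.492, 0.152, -0.003]), (0.57, [0.371, 0.056, -0.001]), (0.5, [0.781, 0.04, 0.004])]
fixture [(0.91, [0.611, -0.235, 0.0])]
rod_tip [(0.9, [0.608, -0.175, 0.202]), (0.38, [0.569, 0.106, -0.001])]
upper_leg [(0.7, [0.61, -0.193, 0.174])]
bend_bottom [(0.88, [0.613, -0.231, 0.113]), (0.69, [0.612, -0.197, 0.176])]
switch_spot [(0.66, [0.523, -0.231, 0.009]), (0.25, [0.419, -0.446, 0.001])]
lever [(0.93, [0.36, 0.133, -0.001]), (0.79, [0.57, 0.108, 0.002]), (0.59, [0.572, -0.034, -0.002])]
```

View pics/scene0.png

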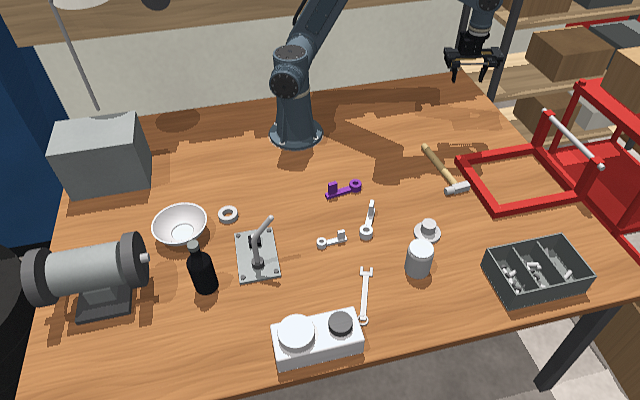

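View pics/side0.png

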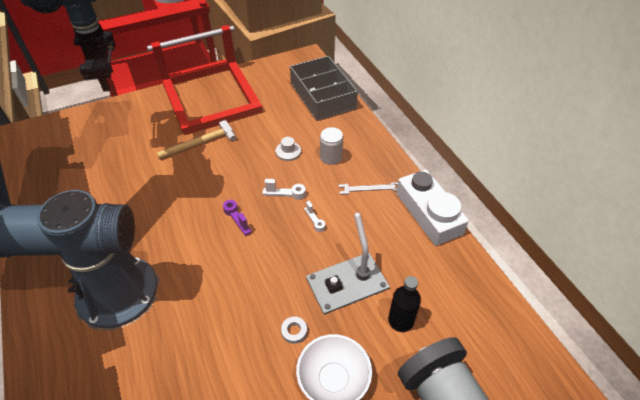

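The scene has two white levers and a purple one. The larger white lever has its eye near scene px (322,242) with the fin at (341,235), or by the other pairing (367,232)/(371,208); the network points have to settle which. The fixture is near (258,255) with the rod leaning to +y. By point pairing, eye (0.568,0.108) to fin (0.494,0.150) is 86 mm, so that is the lever; the other white pair is 63 mm.

```bash
cat > h.py <<'E'
import numpy as np
from scipy.spatial.transform import Rotation as Ro
from rig import *
def st(): s=bot.read_state(); return s,np.array(s['position']),np.array(s['tcp_rot'])
def row(p,R):
    "fractions from measured pose to target pose"
    s,p0,R0=st()
    return np.round(R0.T@(np.array(p)-p0)/.5,4), np.round(Ro.from_matrix(R0.T@R).as_rotvec()/(np.pi/4),4)
def Rtool(yaw,tilt,flip):
    "lever yaw (deg), tilt of lever z towards its +y; flip: tool x = -lever x"
    L=(Ro.from_euler('z',yaw,degrees=True)*Ro.from_euler('x',-tilt,degrees=True)).as_matrix()
    x,y,z=L.T
    return np.array([-x,y,-z]).T if flip else np.array([x,-y,-z]).T
E
python3 - <<'E'
from h import *
import cv2
for flip in(0,1):
  for ph,yaw,tilt in((17,-29.6,0),(-24,0,0),(-4,0,38),(-10,0,38)):
    for j23 in(100,120):
      A=(Ro.from_euler('z',ph,degrees=True)*Ro.from_euler('y',j23,degrees=True)).inv()*Ro.from_matrix(Rtool(yaw,tilt,flip))*Ro.from_euler('z',-90,degrees=True)
      print(flip,ph,yaw,tilt,j23,np.round(A.as_euler('ZYZ',degrees=True),1))
p=capture('wrist');print(np.round(p['mount'],3).tolist(),p['fx'],p['cx'],p['cy'])
E
```

```text
0 17 -29.6 0 100 [  0.   80.  136.6]
0 17 -29.6 0 120 [  0.   60.  136.6]
0 -24 0 0 100 [ 0. 80. 66.]
0 -24 0 0 120 [ 0. 60. 66.]
0 -4 0 38 100 [-38.6  79.7  93.1]
0 -4 0 38 120 [-42.9  64.5 106.8]
0 -10 0 38 100 [-38.7  76.   88.4]
0 -10 0 38 120 [-43.9  60.9 102.5]
1 17 -29.6 0 100 [  0.   80.  -43.4]
1 17 -29.6 0 120 [  0.   60.  -43.4]
1 -24 0 0 100 [   0.   80. -114.]
1 -24 0 0 120 [  -0.   60. -114.]
1 -4 0 38 100 [-38.6  79.7 -86.9]
1 -4 0 38 120 [-42.9  64.5 -73.2]
1 -10 0 38 100 [-38.7  76.  -91.6]
1 -10 0 38 120 [-43.9  60.9 -77.5]
[[-0.0, -0.962, -0.275, 0.075], [1.0, -0.001, 0.001, -0.0], [-0.001, -0.275, 0.962, -0.141], [0.0, 0.0, 0.0, 1.0]] 309.70691628693146 319.6765958129811 193.89101788821947
```

Run:
```python
from h import *
print(row([.4935,.150,.2],Rtool(-29.6,0,1)))
```

```text
(array([-0.8902, -0.7286,  0.0891]), array([0.    , 0.    , 0.3588]))
```

Emit:
jog_arm --rows "1 -0.89 -0.7286 0.089 0 0 0.3588;1 -0.89 -0.7286 0.089 0 0 0.3588;1 -0.89 -0.7286 0.089 0 0 0.3588;1 -0.89 -0.7286 0.089 0 0 0.3588;1 -0.89 -0.7286 0.089 0 0 0.3588;1 -0.89 -0.7286 0.089 0 0 0.3588;1 -0.89 -0.7286 0.089 0 0 0.3588;1 -0.89 -0.7286 0.089 0 0 0.3588;1 -0.89 -0.7286 0.089 0 0 0.3588;1 -0.89 -0.7286 0.089 0 0 0.3588;1 -0.89 -0.7286 0.089 0 0 0.3588;1 -0.89 -0.7286 0.089 0 0 0.3588;1 -0.89 -0.7286 0.089 0 0 0.3588;1 -0.89 -0.7286 0.089 0 0 0.3588;1 -0.89 -0.7286 0.089 0 0 0.3588;1 -0.89 -0.7286 0.089 0 0 0.3588;1 -0.89 -0.7286 0.089 0 0 0.3588;1 -0.89 -0.7286 0.089 0 0 0.3588"

```text
time_s: 2.55
position: [0.4923, 0.1509, 0.2]
tcp_rot: [[-0.87, 0.493, -0.001], [0.493, 0.87, 0.0], [0.001, -0.0, -1.0]]
force: [-0.4, 0.6, -0.3]
opening: 0.995
grasp_force: 0.0
```

Run:
```python
from h import *
import cv2
s,p,R=st();print(s['time_s'],p,np.round(R,3).tolist(),s['force'],s['joint_positions'])
w=capture('wrist');cv2.imwrite('pics/w1.png',w['pixels'][:,:,::-1])
for l in('lever_eye','lever_fin','lever_foot','lever','fixture','rod_tip'):
    print(l,[(round(d['conf'],2),np.round(d['point'],4).tolist()) for d in spot_point(l,w)])
print([(round(d['conf'],2),np.round(d['point'],4).tolist()) for d in search_frame('lever_fin',w)])
```

```text
2.55 [0.4922993  0.15089605 0.20004785] [[-0.87, 0.493, -0.001], [0.493, 0.87, 0.0], [0.001, -0.0, -1.0]] [-0.36388405  0.62773286 -0.33320934] [ 4.58205517e+00  2.54087769e+01  1.00423772e+02  2.13258365e-02
  5.42244522e+01 -5.59011832e+01]
lever_eye [(0.79, [0.3592, 0.1346, 0.0135]), (0.76, [0.5727, -0.031, 0.0099]), (0.56, [0.5673, 0.1095, 0.0147])]
lever_fin [(0.85, [0.5705, 0.032, 0.0296]), (0.76, [0.3736, 0.0534, 0.0434]), (0.55, [0.4937, 0.1473, 0.0425])]
lever_foot [(0.95, [0.4976, 0.147, -0.0021]), (0.91, [0.569, 0.0296, -0.0002]), (0.83, [0.3722, 0.0517, 0.0029])]
lever [(0.84, [0.5703, 0.1106, -0.0013]), (0.67, [0.3576, 0.1381, 0.0029]), (0.65, [0.5768, -0.0352, 0.0018])]
fixture [(0.61, [0.6133, 0.2942, 0.0052])]
rod_tip []
[(0.97, [0.3679, 0.0987, 0.0269]), (0.88, [0.5294, 0.1312, 0.0158]), (0.84, [0.5721, -0.0102, 0.0213])]
```

View pics/w1.png

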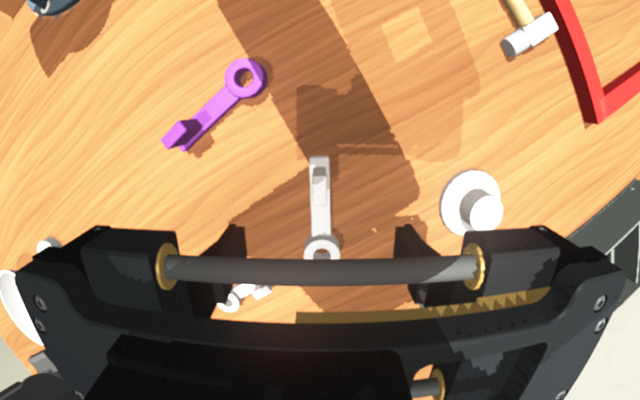

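The lever lies along the image's vertical between the fingers: fin near (319,165), eye near (322,250), partly hidden by the gripper bar. I'll measure with rays on a zoom.

```bash
cat >> h.py <<'E'
def wproj(w,X,p,R):
    M=np.array(w['mount']); c=(np.linalg.inv(M)@np.append(R.T@(np.array(X)-p),1))[:3]
    th=np.arctan2(np.hypot(c[0],c[1]),c[2]); u=c[:2]/(np.hypot(c[0],c[1])+1e-12)
    return np.array([w['cx'],w['cy']])+w['fx']*th*u
def proj(c,X):
    q=np.array(c['R'])@np.array(X)+c['t']; return np.array([c['cx']+c['fx']*q[0]/q[2],c['cy']+c['fy']*q[1]/q[2]])
def lev(eye0,yaw,pts):
    return [np.array(eye0)+Ro.from_euler('z',yaw,degrees=True).apply(np.array(q)/1000) for q in pts]
E
python3 - <<'E'
from h import *
import cv2
s,p,R=st(); w=capture('wrist'); im=w['pixels'][:,:,::-1].copy()
im=cv2.resize(im[140:290,245:395],(600,600),interpolation=cv2.INTER_CUBIC)
e=np.array([.568,.109,0])
for pts in ([(-70,-7,60),(-100,-7,60),(-100,7,60),(-70,7,60)],[(-110,-11,0),(-110,-11,14),(-20,-11,14)],[(-110,11,0),(-110,11,14),(-20,11,14)],[(10*np.cos(a),10*np.sin(a),28) for a in np.arange(0,6.4,.3)]):
    q=np.array([(wproj(w,X,p,R)-[245,140])*4 for X in lev(e,-29.6,pts)]).astype(int)
    cv2.polylines(im,[q],len(pts)==4,(0,0,255),1)
cv2.imwrite('pics/w2.png',im)
E
```

```text
(no output)
```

View pics/w2.png

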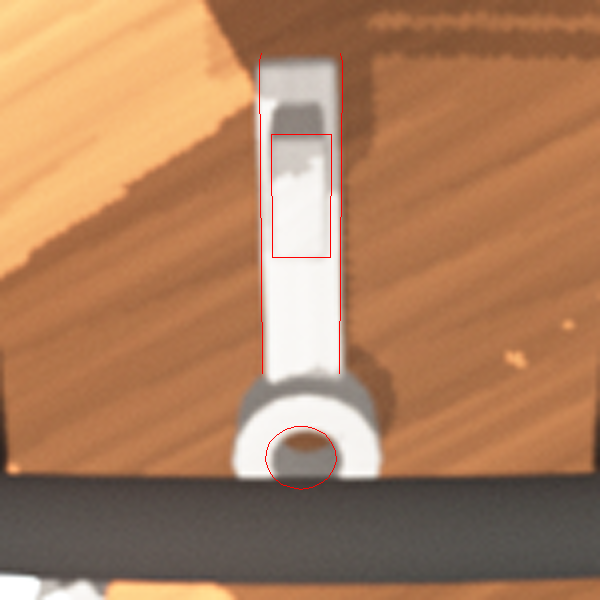

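The overlay matches within about 1 mm. The real lever is turned about +1.4° (yaw −28.2°), with the fin centre at (0.4944, 0.1497).

Run:
```python
from h import *
print(row([.4944,.1497,.043],Rtool(-28.2,0,1)))
```

```text
(array([-0.0025,  0.    ,  0.3143]), array([ 0.0001,  0.0002, -0.0303]))
```

Emit:
jog_arm --rows "0.6 -0.0025 0 0.07 0 0 -0.0303;0.6 -0.0025 0 0.14 0 0 -0.0303;0.6 -0.0025 0 0.2 0 0 -0.0303;0.6 -0.0025 0 0.25 0 0 -0.0303;0.6 -0.0025 0 0.29 0 0 -0.0303;0.6 -0.0025 0 0.314 0 0 -0.0303;0.6 -0.0025 0 0.314 0 0 -0.0303;0.6 -0.0025 0 0.314 0 0 -0.0303;0 -0.0025 0 0.314 0 0 -0.0303;0 -0.0025 0 0.314 0 0 -0.0303;0 -0.0025 0 0.314 0 0 -0.0303;0 -0.0025 0 0.314 0 0 -0.0303;0 -0.0025 0 0.314 0 0 -0.0303;0 -0.0025 0 0.314 0 0 -0.0303"

```text
time_s: 4.17
position: [0.4947, 0.1494, 0.0435]
tcp_rot: [[-0.881, 0.473, 0.001], [0.473, 0.881, 0.0], [-0.001, 0.0, -1.0]]
force: [0.3, -0.7, 0.1]
opening: 0.23
grasp_force: 0.0
```

Emit:
jog_arm --rows "0 0 0 0 0 0 0;0 0 0 0 0 0 0;0 0 0 0 0 0 0;0 0 0 -0.005 0 0 0;0 0 0 -0.02 0 0 0;0 0 0 -0.06 0 0 0;0 0 0 -0.12 0 0 0;0 0 0 -0.2 0 0 0;0 0 0 -0.28 0 0 0;0 0 0 -0.36 0 0 0;0 0 0 -0.44 0 0 0;0 0 0 -0.5 0 0 0;0 0 0 -0.52 0 0 0;0 0 0 -0.52 0 0 0;0 0 0 -0.52 0 0 0"

```text
time_s: 5.42
position: [0.4934, 0.1493, 0.3021]
tcp_rot: [[-0.881, 0.473, -0.002], [0.473, 0.881, -0.0], [0.002, -0.001, -1.0]]
force: [-1.1, 1.2, -2.8]
opening: 0.157
grasp_force: 30.0
```

Run:
```python
from h import *
print(row([.524,-.1225,.272],Rtool(0,38,1)))
```

```text
(array([-0.3113, -0.4499,  0.0601]), array([ 0.8263, -0.2104, -0.6033]))
```

Emit:
jog_arm --rows "0 -0.02 -0.03 0.004 0.055 -0.014 -0.04;0 -0.054 -0.078 0.01 0.143 -0.037 -0.105;0 -0.088 -0.127 0.017 0.233 -0.06 -0.17;0 -0.122 -0.176 0.024 0.324 -0.083 -0.237;0 -0.156 -0.225 0.03 0.413 -0.105 -0.302;0 -0.19 -0.275 0.037 0.504 -0.128 -0.368;0 -0.224 -0.324 0.043 0.595 -0.151 -0.434;0 -0.258 -0.373 0.05 0.685 -0.174 -0.5;0 -0.285 -0.412 0.055 0.757 -0.193 -0.553;0 -0.305 -0.44 0.059 0.81 -0.206 -0.591;0 -0.3113 -0.45 0.06 0.8263 -0.2104 -0.6033;0 -0.3113 -0.45 0.06 0.8263 -0.2104 -0.6033;0 -0.3113 -0.45 0.06 0.8263 -0.2104 -0.6033;0 -0.3113 -0.45 0.06 0.8263 -0.2104 -0.6033"

```text
time_s: 6.58
position: [0.525, -0.1218, 0.2724]
tcp_rot: [[-1.0, 0.001, 0.001], [-0.0, 0.789, -0.614], [-0.001, -0.614, -0.789]]
force: [0.2, 0.3, -3.0]
opening: 0.16
grasp_force: 30.0
```

```bash
cat >> h.py <<'E'
b=np.radians(38)
def rodpts(o,yaw):
    P=[(0,0,z) for z in(34,60,85,110)]+[(0,60*(1-np.cos(a)),110+60*np.sin(a)) for a in np.linspace(.1,b,6)]
    e=np.array(P[-1]); P+=[tuple(e+np.array([0,np.sin(b),np.cos(b)])*t) for t in(20,35,50,70)]
    return np.array(o)+Ro.from_euler('z',yaw,degrees=True).apply(np.array(P)/1000)
def drawrod(im,f,o,yaw,sc,off,col=(0,0,255)):
    import cv2
    q=np.array([(f(X)-off)*sc for X in rodpts(o,yaw)])
    cv2.polylines(im,[q.astype(int)],False,col,1)
def drawlever(im,f,p,R,sc,off,col=(0,160,0),h=43.5):
    "R,p: tool pose; lever = flip grasp"
    import cv2
    L=np.array([-R[:,0],R[:,1],-R[:,2]]).T
    for z in(0,28):
      for r in(10,21):
        q=np.array([(f(p+L@(np.array([85+r*np.cos(a),r*np.sin(a),z-h])/1000))-off)*sc for a in np.arange(0,6.4,.2)])
        cv2.polylines(im,[q.astype(int)],True,col,1)
    q=np.array([(f(p+L@(np.array(c)/1000-[0,0,h/1000]))-off)*sc for c in[(65,-11,14),(-25,-11,14),(-25,11,14),(65,11,14)]])
    cv2.polylines(im,[q.astype(int)],True,col,1)
E
python3 - <<'E'
from h import *
import cv2
s,p,R=st();print(s['time_s'],p,np.round(R,3).tolist(),s['force'],s['joint_positions'])
o=[.609,-.2335,0]
P=[]
for n in('scene','side','wrist'):
    c=capture(n)
    for l in('rod_tip','upper_leg','bend_top','bend_bottom','fixture','switch_spot','lever_eye'):
        print(n,l,[(round(d['conf'],2),np.round(d['point'],4).tolist()) for d in spot_point(l,c)][:3])
    f=(lambda X:wproj(c,X,p,R)) if n=='wrist' else (lambda X:proj(c,X))
    a=f([.6,-.17,.15]);off=np.clip(a-[60,55],0,[520,290]).astype(int);im=c['pixels'][off[1]:off[1]+110,off[0]:off[0]+120,::-1]
    im=cv2.resize(im,None,fx=5,fy=5,interpolation=cv2.INTER_CUBIC)
    np.savez(f'{n}.npz',**{k:np.array(v) for k,v in c.items()},p=p,Rt=R)
    drawrod(im,f,o,0,5,off); drawlever(im,f,p,R,5,off)
    P.append(im)
for i,im in enumerate(P[:2]): cv2.imwrite(f'pics/a{i}.png',im)
E
```

```text
6.5833 [ 0.52498753 -0.12175828  0.27239112] [[-1.0, 0.001, 0.001], [-0.0, 0.789, -0.614], [-0.001, -0.614, -0.789]] [ 0.17343527  0.27433867 -3.04636746] [ -6.44607681  25.21144612  98.03390807 -44.49026954  60.59138685
 -72.39968015]
scene rod_tip [(0.95, [0.6098, -0.1766, 0.2012]), (0.37, [0.6104, -0.2187, 0.1449])]
scene upper_leg [(0.89, [0.6106, -0.196, 0.1693])]
scene bend_top [(0.9, [0.6095, -0.2206, 0.1413]), (0.66, [0.6084, -0.1965, 0.1712])]
scene bend_bottom [(0.77, [0.6104, -0.2266, 0.1058])]
scene fixture [(0.75, [0.6036, -0.2355, 0.0012])]
scene switch_spot [(0.98, [0.5245, -0.2288, 0.0112])]
scene lever_eye [(0.78, [0.357, 0.1399, 0.0134]), (0.77, [0.5735, -0.0315, 0.0101]), (0.71, [0.6093, -0.1381, 0.2511])]
side rod_tip [(0.89, [0.6086, -0.173, 0.2039])]
side upper_leg [(0.83, [0.6116, -0.1971, 0.1723])]
side bend_top [(0.62, [0.6106, -0.2191, 0.1458])]
side bend_bottom [(0.93, [0.6122, -0.2327, 0.1131])]
side fixture [(0.64, [0.6112, -0.2348, -0.0026]), (0.59, [0.73, 0.2151, -0.0042])]
side switch_spot [(0.84, [0.5262, -0.2304, 0.009]), (0.54, [0.7799, 0.0406, 0.0009]), (0.17, [0.6118, -0.2359, -0.0009])]
side lever_eye [(0.93, [0.3566, 0.1364, 0.0119]), (0.79, [0.6071, -0.1394, 0.2528]), (0.66, [0.5758, -0.0362, 0.007])]
wrist rod_tip [(0.68, [0.3829, -0.3057, -0.0029]), (0.26, [0.6113, -0.2332, -0.0025])]
wrist upper_leg []
wrist bend_top []
wrist bend_bottom []
wrist fixture [(0.65, [0.6074, -0.2322, -0.0013]), (0.16, [0.6337, -0.3831, 0.0002])]
wrist switch_spot [(0.84, [0.5244, -0.2306, 0.0137]), (0.29, [0.5278, -0.1523, 0.2357])]
wrist lever_eye [(0.94, [0.5722, -0.0311, 0.0095])]
```

View pics/a0.png

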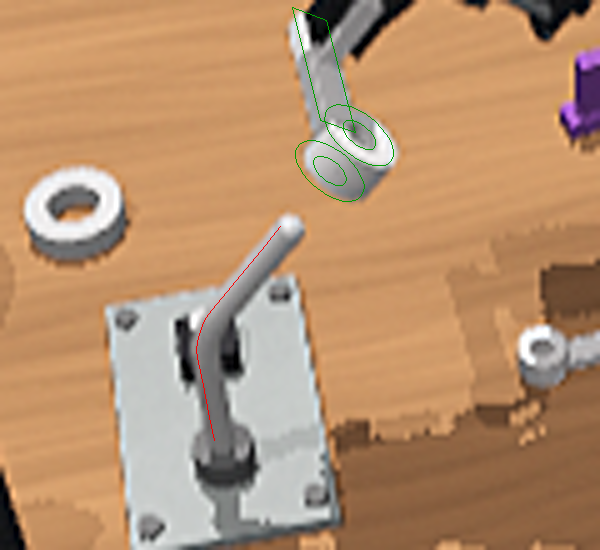

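View pics/a1.png

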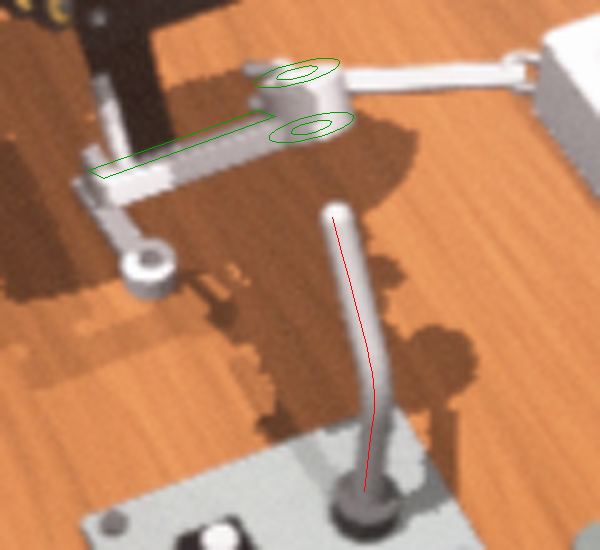

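Run:
```python
from h import *
import cv2
from scipy.optimize import minimize
from scipy.ndimage import gaussian_filter as G, shift as SH
s,p,R=st(); o=np.array([.610,-.232,0]); K=6
L=np.array([-R[:,0],R[:,1],-R[:,2]]).T
def ray(c,uv,z):
    d=np.array(c['R']).T@np.array([(uv[0]-c['cx'])/c['fx'],(uv[1]-c['cy'])/c['fy'],1]); C=-np.array(c['R']).T@c['t']
    return C+d*(z-C[2])/d[2]
for n in('scene','side'):
    c=capture(n)
    def hull(img,X,off,r=None):
        q=np.array([(proj(c,x)-off+.5)*K for x in X]).astype(np.float32)
        cv2.fillConvexPoly(img,cv2.convexHull(q).astype(np.int32),1.0)
    def circ(z,r,x0=0): return [p+L@(np.array([85+r*np.cos(a),r*np.sin(a),z-43.5])/1000) for a in np.arange(0,6.3,.1)]
    a=proj(c,[.6,-.17,.17]);off=(a-[40,45]).astype(int);W,H=90,90
    crop=lambda m:m[off[1]:off[1]+H,off[0]:off[0]+W].astype(np.float32)
    down=lambda m:cv2.resize(m,(W,H),interpolation=cv2.INTER_AREA)
    # lever
    m=np.zeros((H*K,W*K),np.float32)
    hull(m,circ(0,21)+circ(28,21),off)
    hull(m,[p+L@(np.array([x,y,z-43.5])/1000) for x in(-25,85) for y in(-11,11) for z in(0,14)],off)
    lev_m=down(m)
    cand=[d for d in outline_of('lever',c)]
    ec=proj(c,p+L@np.array([.085,0,-.0295]))
    def near(d):
        v,u=np.nonzero(d['region']); return np.hypot(u-ec[0],v-ec[1]).min()
    d=min(cand,key=near); ml=crop(d['region'])
    # rod: chain of discs
    m=np.zeros((H*K,W*K),np.float32); pts=rodpts(o,0)[9:]
    view=np.array(c['R']); 
    def rod(pts):
        for A,B in zip(pts[:-1],pts[1:]):
            hull(m,[X+view.T@np.array([.008*np.cos(t),.008*np.sin(t),0]) for X in(A,B) for t in np.arange(0,6.3,.2)],off)
    rod(pts); rod_m=down(m)
    fx=outline_of('fixture',c)
    d2=min(fx,key=lambda d:(lambda v,u:np.hypot(u-proj(c,pts[-1])[0],v-proj(c,pts[-1])[1]).min())(*np.nonzero(d['region']))); mr=crop(d2['region'])
    yy,xx=np.mgrid[:H,:W]
    for nm,mod,obs,X0,rad in(('eye',lev_m,ml,ec,20 if n=='side' else 16),('rod',rod_m,mr,proj(c,pts[-1]),13)):
        roi=(np.hypot(xx+off[0]-X0[0],yy+off[1]-X0[1])<rad).astype(float)
        F=lambda q:((G(SH(mod,q[::-1],order=1),.7)-G(obs,.7))**2*roi).sum()
        best=min((minimize(F,[i,j],method='Nelder-Mead') for i in(-2,0,2) for j in(-2,0,2)),key=lambda r:r.fun)
        print(n,nm,best.x.round(2),round(best.fun,2),'unshifted',round(F([0,0]),2))
    # jacobian px per metre at eye
    e=p+L@np.array([.085,0,-.0295]);print('J',np.round([(proj(c,e+h)-proj(c,e))/1 for h in np.eye(3)*.001],3).tolist(), 'conf',d['conf'],d2['conf'])
c=dict(np.load('scene.npz'));off=(proj(c,[.6,-.17,.15])-[60,55]).astype(int)
q=[ray(c,np.array(u)/5+off,.012) for u in((107,308),(297,275),(340,522),(133,548))];print(np.round(q,4).tolist())
c=dict(np.load('side.npz'));off=(proj(c,[.6,-.17,.15])-[60,55]).astype(int)
q=[ray(c,np.array(u)/5+off,.012) for u in((82,522),(395,410))];print(np.round(q,4).tolist())
```

```text
scene eye [ 0.48 -0.73] 11.71 unshifted 20.56
scene rod [0.13 2.15] 14.39 unshifted 33.58
J [[0.068, 0.269], [0.382, -0.07], [-0.031, -0.27]] conf 0.71 0.83
side eye [-0.18  0.83] 4.55 unshifted 15.54
side rod [0.81 0.87] 0.55 unshifted 5.49
J [[0.37, -0.131], [-0.189, -0.284], [0.02, -0.273]] conf 0.73 0.79
[[0.473, -0.2846, 0.012], [0.4756, -0.1654, 0.012], [0.6675, -0.1719, 0.012], [0.6559, -0.289, 0.012]]
[[0.4713, -0.1763, 0.012], [0.6567, -0.1829, 0.012]]
```

Scene view: rod tip at zoom (290,228), eye above it about (345,155); side view: tip at (338,217), eye at (306,100). Relative to the nominal, the rod tip is about +2.5 mm in x and +1 mm in y, and the plate is yawed about −1.6°. I'll move until the eye is just beyond the tip.

```bash
cat >> h.py <<'E'
import json,os
CFG=dict(tip=[.6125,-.175,.202],yaw=-1.6,h=29.5,pitch=0.)
if os.path.exists('cfg.json'): CFG.update(json.load(open('cfg.json')))
def pose(u,dx=0,dy=0,dtilt=0):
    "tool pose with eye centre u mm from rod_tip outward (negative: down the rod); dx,dy mm in lever axes"
    v=-70-u; th=38.
    if u>=-70: q=np.array([0,np.sin(b),np.cos(b)])*u
    else:
        e=np.array([0,np.sin(b),np.cos(b)])*-70
        arc=60*b
        a=b-min(v,arc)/60; th=np.degrees(a)
        q=e+np.array([0,-60*(np.cos(a)-np.cos(b)),-60*(np.sin(b)-np.sin(a))])
        if v>arc: q=q+[0,0,-(v-arc)]
    Y=Ro.from_euler('z',CFG['yaw'],degrees=True)
    eye=np.array(CFG['tip'])+Y.apply(q)/1000
    Lr=(Y*Ro.from_euler('x',-(th+dtilt),degrees=True)).as_matrix()
    tcp=eye+Lr@(np.array([-85+dx,dy,CFG['h']])/1000)
    return tcp,np.array([-Lr[:,0],Lr[:,1],-Lr[:,2]]).T
def rows(us,**k):
    for u in us:
        a,r=row(*pose(u,**k)); print(u,'0',*np.round(a,4),*np.round(r,4))
E
python3 -c "
from h import *
rows([26,10])"
```

```text
26 0 -0.0065 0.0084 0.0628 0.0001 0.0239 0.0265
10 0 -0.0059 0.0084 0.0948 0.0001 0.0239 0.0265
```

Emit:
jog_arm --rows "0 -0.002 0.002 0.015 0 0.006 0.007;0 -0.004 0.005 0.035 0 0.014 0.015;0 -0.0065 0.0084 0.055 0 0.0239 0.0265;0 -0.0065 0.0084 0.0628 0 0.0239 0.0265;0 -0.0065 0.0084 0.0628 0 0.0239 0.0265"

```text
time_s: 8.5
position: [0.5278, -0.1392, 0.2439]
tcp_rot: [[-1.0, 0.021, -0.021], [0.029, 0.788, -0.615], [0.003, -0.615, -0.788]]
force: [-1.0, -0.1, -1.4]
opening: 0.162
grasp_force: 30.0
```

Run:
```python
from h import *
import cv2
s,p,R=st();print(s['time_s'],p,s['force'],s['moment']); P=[]
for n in('scene','side'):
    c=capture(n); f=lambda X:proj(c,X)
    a=f([.6,-.165,.21]);off=(a-[25,25]).astype(int)
    im=cv2.resize(c['pixels'][off[1]:off[1]+60,off[0]:off[0]+50,::-1],None,fx=8,fy=8,interpolation=cv2.INTER_CUBIC)
    drawlever(im,f,p,R,8,off); 
    o=np.array(CFG['tip'])-Ro.from_euler('z',CFG['yaw'],degrees=True).apply([0,.056,.202])
    drawrod(im,f,o,CFG['yaw'],8,off); P.append(im)
cv2.imwrite('pics/b.png',np.hstack(P))
```

```text
8.5 [ 0.52780937 -0.13923367  0.24393768] [-1.02071988 -0.123781   -1.44327434] [0.60244336 0.02683805 0.02641922]
```

View pics/b.png

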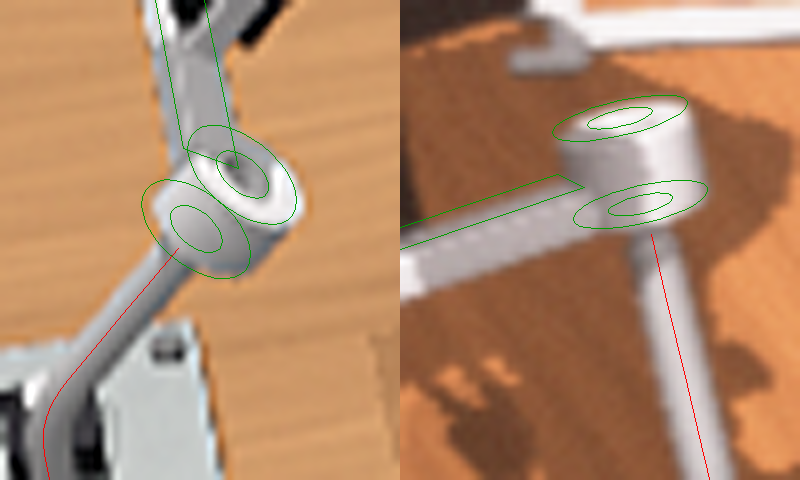

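Side crop: eye bottom centre at (640,204), rod top at about (652,240), on the model. Scene crop: rod at about (130,315), roughly 1 mm to the +y side of the model. Good enough to feel my way on.

Emit:
jog_arm --rows "0 0 0.0015 0.004 0 0 0;0 0 0.0015 0.008 0 0 0;0 0 0.0015 0.012 0 0 0;0 0 0.0015 0.016 0 0 0;0 0 0.0015 0.016 0 0 0"

```text
time_s: 9.02
position: [0.5282, -0.1429, 0.2388]
tcp_rot: [[-1.0, 0.022, -0.018], [0.028, 0.788, -0.615], [0.0, -0.616, -0.788]]
force: [-0.1, 0.0, -2.9]
opening: 0.156
grasp_force: 30.0
```

```bash
python3 -c "
from h import *
s,p,R=st();print(s['force'],s['moment'],R.T@s['force'],p); rows([18,10])"
```

```text
[-0.14537464  0.01004049 -2.87791511] [0.59283883 0.1170608  0.00518782] [0.14461316 1.77621201 2.26446194] [ 0.52817013 -0.14294467  0.23875356]
18 0 -0.0004 -0.0015 -0.0005 0.0002 -0.0004 0.0002
10 0 -0.0004 -0.0015 0.0155 0.0002 -0.0004 0.0002
```

Emit:
jog_arm --rows "0 0 0 0.004 0 0 0;0 0 0 0.008 0 0 0;0 0 0 0.012 0 0 0;0 0 0 0.016 0 0 0;0 0 0 0.016 0 0 0"

```text
time_s: 9.43
position: [0.5281, -0.1481, 0.2324]
tcp_rot: [[-1.0, 0.022, -0.018], [0.028, 0.788, -0.616], [0.0, -0.616, -0.788]]
force: [0.0, -0.9, -1.3]
opening: 0.161
grasp_force: 30.0
```

Emit:
jog_arm --rows "0 0 0 0.004 0 0 0;0 0 0 0.008 0 0 0;0 0 0 0.012 0 0 0;0 0 0 0.016 0 0 0;0 0 0 0.016 0 0 0"

```text
time_s: 9.85
position: [0.528, -0.153, 0.2261]
tcp_rot: [[-1.0, 0.022, -0.018], [0.028, 0.788, -0.615], [0.0, -0.616, -0.788]]
force: [0.4, -1.2, -1.2]
opening: 0.159
grasp_force: 30.0
```

Emit:
jog_arm --rows "0 0 -0.0008 0.005 0 0 0;0 0 -0.0008 0.01 0 0 0;0 0 -0.0008 0.015 0 0 0;0 0 -0.0008 0.02 0 0 0;0 0 -0.0008 0.02 0 0 0"

```text
time_s: 10.27
position: [0.5278, -0.1594, 0.2182]
tcp_rot: [[-1.0, 0.022, -0.018], [0.028, 0.788, -0.615], [0.001, -0.615, -0.788]]
force: [-0.1, -0.8, -2.4]
opening: 0.16
grasp_force: 30.0
```

```bash
python3 -c "
from h import *
s,p,R=st();print(s['force'],s['moment'],R.T@s['force'],p); rows([-8,-20])
c=capture('scene');print(spot_point('lever_eye',c)[:3]);c=capture('side');print(spot_point('lever_eye',c)[:3])"
```

```text
[-0.06556423 -0.8261416  -2.44777441] [ 0.56949154  0.12549694 -0.00613015] [0.04080756 0.85408727 2.43870414] [ 0.52775192 -0.15938073  0.21820198]
-8 0 -0.0003 -0.0009 -0.0012 0.0004 -0.0007 0.0004
-20 0 -0.0003 -0.0009 0.0228 0.0004 -0.0007 0.0004
[{'point': [0.361, 0.1401, 0.011], 'conf': 0.65}, {'point': [0.5749, -0.0314, 0.0115], 'conf': 0.62}, {'point': [0.6112, -0.18, 0.1945], 'conf': 0.61}]
[{'point': [0.6079, -0.1823, 0.1959], 'conf': 0.97}, {'point': [0.3556, 0.1384, 0.012], 'conf': 0.77}, {'point': [0.5725, -0.0378, 0.0073], 'conf': 0.5}]
```

Emit:
jog_arm --rows "0 0 0 0.007 0 0 0;0 0 0 0.014 0 0 0;0 0 0 0.021 0 0 0;0 0 0 0.028 0 0 0;0 0 0 0.028 0 0 0"

```text
time_s: 10.88
position: [0.5274, -0.1682, 0.207]
tcp_rot: [[-1.0, 0.022, -0.018], [0.028, 0.788, -0.615], [0.001, -0.615, -0.788]]
force: [-0.3, -0.7, -2.3]
opening: 0.158
grasp_force: 30.0
```

Emit:
jog_arm --rows "0 0 0 0.007 0 0 0;0 0 0 0.014 0 0 0;0 0 0 0.021 0 0 0;0 0 0 0.028 0 0 0;0 0 0 0.028 0 0 0"

```text
time_s: 11.3
position: [0.5272, -0.1767, 0.196]
tcp_rot: [[-1.0, 0.022, -0.018], [0.028, 0.788, -0.615], [0.001, -0.615, -0.788]]
force: [0.2, 0.1, -3.0]
opening: 0.16
grasp_force: 30.0
```

```bash
python3 -c "
from h import *
s,p,R=st();print(s['force'],s['moment'],R.T@s['force'],p); rows([-36,-48,-55])
"
```

```text
[ 0.19721519  0.1380965  -3.04697465] [ 0.60902036  0.11394394 -0.13072532] [-0.19582868  1.98813984  2.31321639] [ 0.52719125 -0.17672243  0.1959759 ]
-36 0 -0.0005 -0.0009 -0.0015 0.0005 -0.0012 0.0003
-48 0 -0.0005 -0.001 0.0225 0.0005 -0.0012 0.0003
-55 0 -0.0005 -0.001 0.0365 0.0005 -0.0012 0.0003
```

Emit:
jog_arm --rows "0 0 0.001 0 0 0 0;0 0 0.002 0 0 0 0;0 0 0.003 0 0 0 0;0 0 0.003 0 0 0 0"

```text
time_s: 11.63
position: [0.5273, -0.1757, 0.1961]
tcp_rot: [[-1.0, 0.023, -0.018], [0.029, 0.787, -0.616], [0.0, -0.617, -0.787]]
force: [-0.7, -4.0, -1.4]
opening: 0.155
grasp_force: 30.0
```

Emit:
jog_arm --rows "0 0 -0.002 0 0 0 0;0 0 -0.004 0 0 0 0;0 0 -0.006 0 0 0 0;0 0 -0.006 0 0 0 0"

```text
time_s: 11.97
position: [0.5277, -0.1772, 0.1976]
tcp_rot: [[-1.0, 0.022, -0.016], [0.027, 0.788, -0.615], [-0.001, -0.615, -0.788]]
force: [0.4, -0.0, -1.7]
opening: 0.163
grasp_force: 30.0
```

Emit:
jog_arm --rows "0 0 -0.001 0 0 0 0;0 0 -0.002 0 0 0 0;0 0 -0.003 0 0 0 0;0 0 -0.003 0 0 0 0"

```text
time_s: 12.3
position: [0.5274, -0.1787, 0.1985]
tcp_rot: [[-1.0, 0.022, -0.017], [0.028, 0.788, -0.615], [-0.0, -0.616, -0.788]]
force: [-0.4, 0.6, -1.4]
opening: 0.161
grasp_force: 30.0
```

```bash
python3 -c "
from h import *
s,p,R=st();print(s['force'],s['moment'],R.T@s['force'],p); rows([-36])
"
```

```text
[-0.40734065  0.56905087 -1.39552806] [ 0.65695257  0.06606291 -0.02971134] [0.42317969 1.29833848 0.75662407] [ 0.52742877 -0.17869194  0.19852614]
-36 0 0.0001 0.0053 0.0001 0.0002 0.0003 0.0001
```

Emit:
jog_arm --rows "0 0 -0.001 0 0 0 0;0 0 -0.002 0 0 0 0;0 0 -0.003 0 0 0 0;0 0 -0.003 0 0 0 0"

```text
time_s: 12.63
position: [0.5272, -0.1795, 0.1991]
tcp_rot: [[-1.0, 0.022, -0.017], [0.027, 0.788, -0.615], [0.0, -0.615, -0.789]]
force: [0.8, 2.7, -3.2]
opening: 0.163
grasp_force: 30.0
```

```bash
python3 -c "
from h import *
s,p,R=st();print(s['force'],s['moment'],R.T@s['force'],p); rows([-36])
"
```

```text
[ 0.78692113  2.7237268  -3.22841938] [0.98897868 0.16219914 0.13513381] [-0.71262344  4.14913985  0.85873782] [ 0.52722084 -0.17953794  0.19908942]
-36 0 -0.0002 0.0073 -0.0001 0.0013 0.0001 0.0007
```

```bash
echo '{"tip":[0.6125,-0.176,0.2027]}' > cfg.json
cat >> h.py <<'E'
def cl(u):
    if u>=-70: return np.array([0,np.sin(b),np.cos(b)])*u
    e=np.array([0,np.sin(b),np.cos(b)])*-70; v=-70-u; arc=60*b
    a=b-min(v,arc)/60
    return e+[0,-60*(np.cos(a)-np.cos(b)),-60*(np.sin(b)-np.sin(a))-max(v-arc,0)]
def pose(u,dx=0,dy=0,dtilt=0):
    A,B=cl(u-14),cl(u+14); q=((A+B)/2+cl(u))/2; th=np.degrees(np.arctan2(B[1]-A[1],B[2]-A[2]))
    Y=Ro.from_euler('z',CFG['yaw'],degrees=True)
    eye=np.array(CFG['tip'])+Y.apply(q)/1000
    Lr=(Y*Ro.from_euler('x',-(th+dtilt),degrees=True)).as_matrix()
    return eye+Lr@(np.array([-85+dx,dy,CFG['h']])/1000), np.array([-Lr[:,0],Lr[:,1],-Lr[:,2]]).T
E
python3 -c "
from h import *
rows([-36,-45,-56,-62,-68,-74,-80])"
```

```text
-36 0 -0.0003 0.0049 0.0 0.0013 0.0001 0.0007
-45 0 -0.0003 0.0049 0.018 0.0013 0.0001 0.0007
-56 0 -0.0003 0.0048 0.04 0.0013 0.0001 0.0007
-62 0 -0.0003 0.0043 0.052 -0.0123 0.0001 0.0007
-68 0 -0.0003 0.0029 0.064 -0.0532 0.0001 0.0007
-74 0 -0.0003 0.0006 0.0762 -0.1213 0.0001 0.0007
-80 0 -0.0003 -0.0021 0.0885 -0.2169 0.0001 0.0007
```

Emit:
jog_arm --rows "0 0 0.003 0 0 0 0;0 0 0.006 0.004 0 0 0;0 0 0.006 0.011 0 0 0;0 0 0.006 0.018 0 0 0;0 0 0.006 0.025 0 0 0;0 0 0.006 0.032 0 0 0;0 0 0.006 0.04 0 0 0;0 0 0.006 0.04 0 0 0"

```text
time_s: 13.3
position: [0.5266, -0.1904, 0.181]
tcp_rot: [[-1.0, 0.022, -0.019], [0.029, 0.788, -0.615], [0.001, -0.615, -0.788]]
force: [-0.3, -0.3, -1.9]
opening: 0.157
grasp_force: 30.0
```

```bash
python3 -c "
from h import *
s,p,R=st();print(s['force'],s['moment'],R.T@s['force'],p); rows([-56,-62,-68,-74,-80,-86])"
```

```text
[-0.32188548 -0.28734212 -1.91521965] [ 0.62413346  0.09273535 -0.01024479] [0.31113839 0.94518436 1.69235383] [ 0.52661974 -0.19037187  0.18101865]
-56 0 -0.0009 -0.0003 -0.0018 0.0004 -0.0019 0.0001
-62 0 -0.0009 -0.0008 0.0102 -0.0132 -0.0019 0.0001
-68 0 -0.0009 -0.0022 0.0222 -0.0541 -0.0019 0.0001
-74 0 -0.0009 -0.0045 0.0343 -0.1222 -0.0019 0.0001
-80 0 -0.001 -0.0072 0.0467 -0.2178 -0.0019 -0.0
-86 0 -0.001 -0.01 0.0595 -0.3391 -0.0019 -0.0001
```

Free. Next is entering the bend gently, to u=−68.

Emit:
jog_arm --rows "0 -0.0004 -0.0004 0.004 -0.004 -0.001 0;0 -0.0009 -0.0008 0.0095 -0.0132 -0.0019 0;0 -0.0009 -0.0013 0.0155 -0.03 -0.0019 0;0 -0.0009 -0.0022 0.0222 -0.0541 -0.0019 0;0 -0.0009 -0.0022 0.0222 -0.0541 -0.0019 0"

```text
time_s: 13.72
position: [0.5273, -0.1984, 0.1738]
tcp_rot: [[-1.0, 0.024, -0.015], [0.028, 0.813, -0.581], [-0.002, -0.581, -0.814]]
force: [-0.0, 0.2, -3.2]
opening: 0.158
grasp_force: 30.0
```

```bash
python3 -c "
from h import *
s,p,R=st();print(s['force'],s['moment'],R.T@s['force'],p); rows([-68,-71,-74,-77,-80])"
```

```text
[-0.00539466  0.1974548  -3.15085362] [0.54386616 0.1363009  0.01201875] [0.01599803 1.99155715 2.44955919] [ 0.52728985 -0.19841725  0.17378995]
-68 0 0.0009 0.0015 0.001 0.0004 0.0015 -0.0014
-71 0 0.0009 0.0002 0.007 -0.0303 0.0016 -0.0013
-74 0 0.0009 -0.0013 0.013 -0.0678 0.0016 -0.0013
-77 0 0.0009 -0.0028 0.0191 -0.1121 0.0016 -0.0013
-80 0 0.0009 -0.0045 0.0252 -0.1633 0.0016 -0.0013
```

Emit:
jog_arm --rows "0 0.0005 0.0003 0.004 -0.015 0.001 0;0 0.0009 0.0002 0.007 -0.0303 0.0016 -0.001;0 0.0009 -0.0005 0.01 -0.048 0.0016 -0.001;0 0.0009 -0.0013 0.013 -0.0678 0.0016 -0.0013;0 0.0009 -0.0028 0.0191 -0.1121 0.0016 -0.0013;0 0.0009 -0.0028 0.0191 -0.1121 0.0016 -0.0013"

```text
time_s: 14.22
position: [0.527, -0.2054, 0.1673]
tcp_rot: [[-1.0, 0.025, -0.014], [0.028, 0.861, -0.507], [-0.001, -0.507, -0.862]]
force: [0.6, -0.5, -3.0]
opening: 0.155
grasp_force: 30.0
```

```bash
python3 -c "
from h import *
s,p,R=st();print(s['force'],s['moment'],R.T@s['force'],p); rows([-77,-80,-83,-86,-89])"
```

```text
[ 0.55182459 -0.51984644 -2.99437594] [ 0.43015668  0.09120892 -0.05471371] [-0.56347484  1.08522363  2.83651612] [ 0.52697124 -0.20541857  0.16729266]
-77 0 0.0007 0.001 0.0005 -0.0001 0.0008 -0.0009
-80 0 0.0007 -0.0012 0.0064 -0.0513 0.0009 -0.0009
-83 0 0.0007 -0.0035 0.0125 -0.1094 0.0009 -0.0009
-86 0 0.0007 -0.0057 0.0187 -0.1726 0.0009 -0.0009
-89 0 0.0007 -0.0077 0.0251 -0.2363 0.0009 -0.0008
```

Emit:
jog_arm --rows "0 0.0003 0 0.003 -0.025 0.0004 0;0 0.0007 -0.0012 0.0064 -0.0513 0.0009 0;0 0.0007 -0.0023 0.0095 -0.08 0.0009 0;0 0.0007 -0.0035 0.0125 -0.1094 0.0009 -0.0009;0 0.0007 -0.0046 0.0156 -0.14 0.0009 -0.0009;0 0.0007 -0.0057 0.0187 -0.1726 0.0009 -0.0009;0 0.0007 -0.0057 0.0187 -0.1726 0.0009 -0.0009"

```text
time_s: 14.8
position: [0.5262, -0.2124, 0.1606]
tcp_rot: [[-1.0, 0.026, -0.011], [0.028, 0.922, -0.387], [0.001, -0.387, -0.922]]
force: [-0.2, 0.3, -2.8]
opening: 0.161
grasp_force: 30.0
```

```bash
python3 -c "
from h import *
s,p,R=st();print(s['force'],s['moment'],R.T@s['force'],p); rows([-86,-89,-92,-95,-98,-101])"
```

```text
[-0.19523065  0.25326032 -2.79138905] [ 0.34789114  0.0682122  -0.01558752] [0.20047257 1.308899   2.47804414] [ 0.52621532 -0.21242696  0.16055376]
-86 0 -0.0005 -0.0004 -0.0001 -0.0011 -0.0008 0.0002
-89 0 -0.0005 -0.0032 0.0059 -0.0648 -0.0008 0.0002
-92 0 -0.0005 -0.0057 0.0121 -0.1285 -0.0008 0.0002
-95 0 -0.0005 -0.0079 0.0183 -0.1921 -0.0008 0.0002
-98 0 -0.0005 -0.0097 0.0246 -0.254 -0.0008 0.0001
-101 0 -0.0005 -0.011 0.031 -0.3093 -0.0008 0.0001
```

Emit:
jog_arm --rows "0 0 -0.0015 0.003 -0.032 0 0;0 -0.0003 -0.0032 0.0059 -0.0648 -0.0008 0;0 -0.0003 -0.0045 0.009 -0.0966 -0.0008 0;0 -0.0003 -0.0057 0.0121 -0.1285 -0.0008 0;0 -0.0003 -0.0068 0.0152 -0.16 -0.0008 0;0 -0.0003 -0.0079 0.0183 -0.1921 -0.0008 0;0 -0.0003 -0.0079 0.0183 -0.1921 -0.0008 0"

```text
time_s: 15.38
position: [0.526, -0.2195, 0.1534]
tcp_rot: [[-1.0, 0.027, -0.007], [0.028, 0.969, -0.244], [0.001, -0.244, -0.97]]
force: [0.9, -0.7, -1.3]
opening: 0.161
grasp_force: 30.0
```

```bash
python3 -c "
from h import *
s,p,R=st();print(s['force'],s['moment'],R.T@s['force'],p); rows([-95,-98,-101,-104,-107,-110])"
```

```text
[ 0.89473179 -0.65948479 -1.34626059] [0.24011057 0.03598871 0.01471732] [-0.91363899 -0.28646774  1.45982286] [ 0.52602231 -0.2194587   0.15336294]
-95 0 -0.0005 -0.0004 -0.0005 -0.0004 -0.0009 0.0006
-98 0 -0.0005 -0.0032 0.0055 -0.0623 -0.0009 0.0006
-101 0 -0.0005 -0.0054 0.0116 -0.1176 -0.0009 0.0006
-104 0 -0.0005 -0.007 0.0178 -0.166 -0.0009 0.0006
-107 0 -0.0005 -0.0081 0.024 -0.2076 -0.0009 0.0006
-110 0 -0.0005 -0.0087 0.0301 -0.2423 -0.0009 0.0006
```

Emit:
jog_arm --rows "0 0 -0.0016 0.003 -0.031 0 0;0 -0.0003 -0.0032 0.0055 -0.0623 -0.0008 0;0 -0.0003 -0.0043 0.0086 -0.09 -0.0008 0;0 -0.0003 -0.0054 0.0116 -0.1176 -0.0008 0;0 -0.0003 -0.0062 0.0147 -0.142 -0.0008 0;0 -0.0003 -0.007 0.0178 -0.166 -0.0008 0;0 -0.0003 -0.007 0.0178 -0.166 -0.0008 0"

```text
time_s: 15.97
position: [0.5258, -0.2246, 0.1452]
tcp_rot: [[-1.0, 0.027, -0.004], [0.027, 0.993, -0.116], [0.001, -0.116, -0.993]]
force: [0.1, -0.6, -2.5]
opening: 0.156
grasp_force: 30.0
```

```bash
python3 -c "
from h import *
s,p,R=st();print(s['force'],s['moment'],R.T@s['force'],p); rows([-104,-107,-110,-114,-118,-122,-126])"
```

```text
[ 0.09957866 -0.63812055 -2.49911569] [ 0.07553075  0.10728014 -0.04183649] [-0.11934982 -0.34020297  2.55591677] [ 0.52582833 -0.22456747  0.14524741]
-104 0 -0.0006 -0.001 -0.0006 -0.0001 -0.0012 0.0014
-107 0 -0.0006 -0.0029 0.0054 -0.0417 -0.0012 0.0014
-110 0 -0.0006 -0.0043 0.0114 -0.0764 -0.0012 0.0014
-114 0 -0.0006 -0.0054 0.0195 -0.1121 -0.0012 0.0014
-118 0 -0.0006 -0.0058 0.0276 -0.1357 -0.0013 0.0013
-122 0 -0.0006 -0.0055 0.0356 -0.1472 -0.0013 0.0013
-126 0 -0.0006 -0.0047 0.0435 -0.1484 -0.0013 0.0013
```

Emit:
jog_arm --rows "0 0 -0.0015 0.003 -0.02 0 0;0 -0.0004 -0.0029 0.0054 -0.0417 -0.0012 0.001;0 -0.0004 -0.0037 0.0085 -0.06 -0.0012 0.001;0 -0.0004 -0.0043 0.0114 -0.0764 -0.0012 0.001;0 -0.0004 -0.0049 0.0155 -0.095 -0.0012 0.001;0 -0.0004 -0.0054 0.0195 -0.1121 -0.0012 0.001;0 -0.0004 -0.0054 0.0195 -0.1121 -0.0012 0.001"

```text
time_s: 16.55
position: [0.526, -0.2285, 0.1356]
tcp_rot: [[-1.0, 0.028, -0.0], [0.028, 0.999, -0.027], [-0.0, -0.027, -1.0]]
force: [0.5, -0.1, -2.9]
opening: 0.157
grasp_force: 30.0
```

```bash
python3 -c "
from h import *
s,p,R=st();print(s['force'],s['moment'],R.T@s['force'],p); rows([-114,-118,-122,-126,-130,-136])"
```

```text
[ 0.47511247 -0.11376439 -2.94275639] [ 0.01394538  0.13224585 -0.03104306] [-0.47701435 -0.02175799  2.94456673] [ 0.52598175 -0.22846577  0.13558607]
-114 0 -0.0 0.0002 -0.0006 0.0022 0.0005 0.0002
-118 0 -0.0 -0.001 0.0074 -0.0214 0.0005 0.0002
-122 0 -0.0 -0.0014 0.0154 -0.0329 0.0005 0.0002
-126 0 -0.0 -0.0013 0.0234 -0.0341 0.0005 0.0002
-130 0 -0.0 -0.0011 0.0314 -0.0341 0.0005 0.0002
-136 0 -0.0 -0.0007 0.0434 -0.0341 0.0005 0.0002
```

Emit:
jog_arm --rows "0 0 -0.0005 0.0037 -0.011 0 0;0 0 -0.001 0.0074 -0.0214 0.0005 0;0 0 -0.0012 0.0114 -0.029 0.0005 0;0 0 -0.0014 0.0154 -0.0329 0.0005 0;0 0 -0.0013 0.0194 -0.0341 0.0005 0;0 0 -0.0013 0.0234 -0.0341 0.0005 0;0 0 -0.0013 0.0234 -0.0341 0.0005 0"

```text
time_s: 17.13
position: [0.5259, -0.2287, 0.1239]
tcp_rot: [[-1.0, 0.027, -0.0], [0.027, 1.0, -0.0], [0.0, -0.0, -1.0]]
force: [-0.7, -0.4, -2.2]
opening: 0.163
grasp_force: 30.0
```

Run:
```python
from h import *
import cv2
s,p,R=st();print(s['force'],s['moment'],p); P=[]
for n in('scene','side'):
    c=capture(n); f=lambda X:proj(c,X)
    for l in('lever_eye','fixture','switch_spot','rod_tip'): print(n,l,[(round(d['conf'],2),np.round(d['point'],4).tolist()) for d in spot_point(l,c)][:4])
    a=f([.58,-.22,.09]);off=(a-[27,30]).astype(int)
    im=cv2.resize(c['pixels'][off[1]:off[1]+55,off[0]:off[0]+50,::-1],None,fx=8,fy=8,interpolation=cv2.INTER_CUBIC)
    drawlever(im,f,p,R,8,off); P.append(im)
cv2.imwrite('pics/c.png',np.hstack(P))
```

```text
[-0.72688085 -0.40004325 -2.18000972] [0.05270003 0.11286698 0.03938135] [ 0.5258644  -0.22872953  0.12393742]
scene lever_eye [(0.73, [0.3596, 0.1418, 0.0127]), (0.71, [0.6113, -0.2315, 0.0965]), (0.68, [0.5755, -0.0309, 0.0112])]
scene fixture [(0.59, [0.6076, -0.2329, 0.0013])]
scene switch_spot [(0.88, [0.5256, -0.2306, 0.0123])]
scene rod_tip [(0.84, [0.6091, -0.1762, 0.2044]), (0.52, [0.6055, -0.2332, -0.0001])]
side lever_eye [(0.8, [0.358, 0.1367, 0.0161]), (0.74, [0.6084, -0.2314, 0.0927]), (0.57, [0.574, -0.036, 0.0071]), (0.42, [0.5259, -0.2308, 0.1185])]
side fixture [(0.87, [0.6099, -0.2382, -0.0019]), (0.25, [0.5216, -0.2293, 0.0087])]
side switch_spot [(0.58, [0.5262, -0.231, 0.0091]), (0.45, [0.6117, -0.2352, -0.0042]), (0.16, [0.6143, -0.234, 0.1119])]
side rod_tip [(0.59, [0.6064, -0.1763, 0.1995]), (0.33, [0.782, 0.0396, 0.0018])]
```

View pics/c.png

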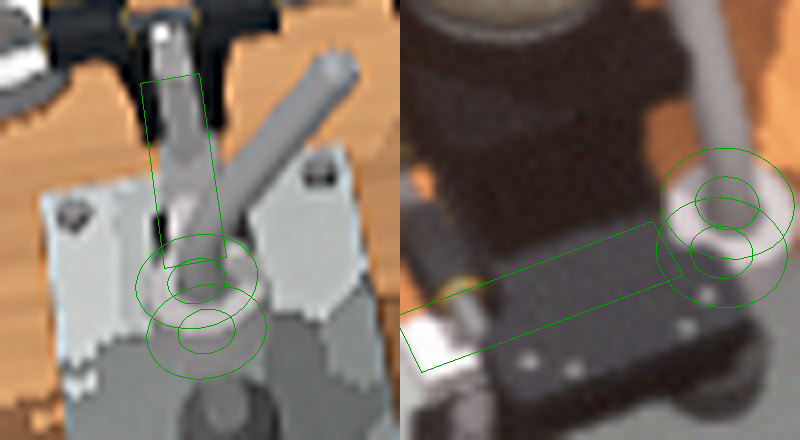

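The eye is on the upright leg: scene crop (200,285), side crop (727,205), rod through both. Forces are small, so I'll go down to feel for the plunger.

Emit:
jog_arm --rows "0 0 0 0.007 0 0 0;0 0 0 0.014 0 0 0;0 0 0 0.021 0 0 0;0 0 0 0.027 0 0 0;0 0 0 0.031 0 0 0;0 0 0 0.031 0 0 0"

```text
time_s: 18.13
position: [0.5258, -0.2287, 0.1082]
tcp_rot: [[-1.0, 0.027, -0.001], [0.027, 1.0, -0.0], [0.001, -0.0, -1.0]]
force: [-0.2, 0.6, -2.5]
opening: 0.159
grasp_force: 30.0
```

Emit:
jog_arm --rows "0 0 0 0.002 0 0 0;0 0 0 0.004 0 0 0;0 0 0 0.006 0 0 0;0 0 0 0.006 0 0 0;0 0 0 0.006 0 0 0"

```text
time_s: 18.55
position: [0.5261, -0.229, 0.106]
tcp_rot: [[-1.0, 0.027, 0.0], [0.027, 1.0, -0.001], [-0.001, -0.001, -1.0]]
force: [0.1, -0.3, -2.2]
opening: 0.159
grasp_force: 30.0
```

Emit:
jog_arm --rows "0 0 0 0.002 0 0 0;0 0 0 0.004 0 0 0;0 0 0 0.006 0 0 0;0 0 0 0.006 0 0 0"

```text
time_s: 18.88
position: [0.526, -0.2289, 0.1027]
tcp_rot: [[-1.0, 0.027, 0.0], [0.027, 1.0, -0.001], [-0.0, -0.001, -1.0]]
force: [-0.1, -0.1, -3.2]
opening: 0.155
grasp_force: 30.0
```

Emit:
jog_arm --rows "0 0 0 0.002 0 0 0;0 0 0 0.004 0 0 0;0 0 0 0.006 0 0 0;0 0 0 0.006 0 0 0"

```text
time_s: 19.22
position: [0.526, -0.2289, 0.0997]
tcp_rot: [[-1.0, 0.027, 0.0], [0.027, 1.0, -0.001], [-0.0, -0.001, -1.0]]
force: [-1.1, 0.0, -1.2]
opening: 0.158
grasp_force: 30.0
```

Emit:
jog_arm --rows "0 0 0 0.002 0 0 0;0 0 0 0.004 0 0 0;0 0 0 0.006 0 0 0;0 0 0 0.006 0 0 0"

```text
time_s: 19.55
position: [0.526, -0.2289, 0.0967]
tcp_rot: [[-1.0, 0.027, 0.0], [0.027, 1.0, -0.001], [-0.0, -0.001, -1.0]]
force: [-0.6, -0.3, -1.5]
opening: 0.157
grasp_force: 30.0
```

Emit:
jog_arm --rows "0 0 0 0.002 0 0 0;0 0 0 0.004 0 0 0;0 0 0 0.004 0 0 0"

```text
time_s: 19.8
position: [0.5261, -0.2289, 0.0947]
tcp_rot: [[-1.0, 0.027, 0.0], [0.027, 1.0, -0.001], [-0.0, -0.001, -1.0]]
force: [0.1, -0.7, -2.0]
opening: 0.158
grasp_force: 30.0
```

Emit:
jog_arm --rows "0 0 0 0.002 0 0 0;0 0 0 0.004 0 0 0;0 0 0 0.004 0 0 0"

```text
time_s: 20.05
position: [0.5261, -0.2289, 0.0927]
tcp_rot: [[-1.0, 0.027, 0.0], [0.027, 1.0, -0.001], [-0.0, -0.001, -1.0]]
force: [1.2, 0.6, -3.2]
opening: 0.162
grasp_force: 30.0
```

Emit:
jog_arm --rows "0 0 0 0.002 0 0 0;0 0 0 0.004 0 0 0;0 0 0 0.004 0 0 0"

```text
time_s: 20.3
position: [0.5261, -0.229, 0.0907]
tcp_rot: [[-1.0, 0.027, 0.0], [0.027, 1.0, -0.001], [-0.0, -0.001, -1.0]]
force: [-0.6, -0.7, -1.8]
opening: 0.161
grasp_force: 30.0
```

Underside at about 47 mm, still free.

Emit:
jog_arm --rows "0 0 0 0.002 0 0 0;0 0 0 0.004 0 0 0;0 0 0 0.004 0 0 0"

```text
time_s: 20.55
position: [0.5262, -0.2291, 0.0891]
tcp_rot: [[-1.0, 0.027, 0.001], [0.027, 1.0, -0.001], [-0.001, -0.001, -1.0]]
force: [-0.7, 0.1, 0.4]
opening: 0.16
grasp_force: 30.0
```

Emit:
jog_arm --rows "0 0 0 0.002 0 0 0;0 0 0 0.004 0 0 0;0 0 0 0.004 0 0 0"

```text
time_s: 20.8
position: [0.5262, -0.2291, 0.0871]
tcp_rot: [[-1.0, 0.027, 0.001], [0.027, 1.0, -0.001], [-0.001, -0.001, -1.0]]
force: [-0.5, 0.3, 2.3]
opening: 0.162
grasp_force: 30.0
```

```bash
python3 -c "
from h import *
s,p,R=st();print(s['force'],s['moment'],p)"
```

```text
[-0.50404187  0.30399468  2.31998325] [ 0.10700491  0.22499005 -0.02760588] [ 0.52624528 -0.2290513   0.08714374]
```

Emit:
jog_arm --rows "0 0 0 0.0025 0 0 0;0 0 0 0.005 0 0 0;0 0 0 0.0065 0 0 0;0 0 0 0.0065 0 0 0;0 0 0 0.0065 0 0 0;0 0 0 0.0065 0 0 0"

```text
time_s: 21.3
position: [0.5263, -0.229, 0.084]
tcp_rot: [[-1.0, 0.027, 0.001], [0.027, 1.0, -0.001], [-0.001, -0.001, -1.0]]
force: [-0.6, 1.8, 5.4]
opening: 0.158
grasp_force: 30.0
```

Emit:
jog_arm --rows "0 0 0 0.001 0 0 0;0 0 0 0.001 0 0 0;0 0 0 0.001 0 0 0"

```text
time_s: 21.55
position: [0.5263, -0.2291, 0.0836]
tcp_rot: [[-1.0, 0.027, 0.001], [0.027, 1.0, -0.001], [-0.001, -0.001, -1.0]]
force: [-0.9, 0.8, 5.4]
opening: 0.159
grasp_force: 30.0
```

Emit:
jog_arm --rows "0 0 0 0.001 0 0 0;0 0 0 0.001 0 0 0;0 0 0 0.001 0 0 0"

```text
time_s: 21.8
position: [0.5263, -0.2291, 0.0832]
tcp_rot: [[-1.0, 0.027, 0.001], [0.027, 1.0, -0.001], [-0.001, -0.001, -1.0]]
force: [-1.8, 0.9, 6.6]
opening: 0.156
grasp_force: 30.0
```

Emit:
jog_arm --rows "0 0 0 0.001 0 0 0;0 0 0 0.001 0 0 0;0 0 0 0.001 0 0 0"

```text
time_s: 22.05
position: [0.5263, -0.2291, 0.0828]
tcp_rot: [[-1.0, 0.027, 0.001], [0.027, 1.0, -0.001], [-0.001, -0.001, -1.0]]
force: [-1.1, 0.5, 6.5]
opening: 0.158
grasp_force: 30.0
```

Emit:
jog_arm --rows "0 0 0 0.001 0 0 0;0 0 0 0.0012 0 0 0;0 0 0 0.0012 0 0 0"

```text
time_s: 22.3
position: [0.5263, -0.2291, 0.0827]
tcp_rot: [[-1.0, 0.027, 0.001], [0.027, 1.0, -0.001], [-0.001, -0.001, -1.0]]
force: [-2.1, 1.2, 11.1]
opening: 0.161
grasp_force: 30.0
```

The hard stop was felt, so it has clicked. Now ease up to let the plunger spring back, then release.

Emit:
jog_arm --rows "0 0 0 -0.003 0 0 0;0 0 0 -0.006 0 0 0;0 0 0 -0.009 0 0 0;0 0 0 -0.012 0 0 0;0 0 0 -0.014 0 0 0;0 0 0 -0.014 0 0 0;0 0 0 -0.014 0 0 0"

```text
time_s: 22.88
position: [0.5263, -0.2291, 0.0883]
tcp_rot: [[-1.0, 0.027, 0.001], [0.027, 1.0, -0.001], [-0.001, -0.001, -1.0]]
force: [-0.4, -0.8, 1.2]
opening: 0.157
grasp_force: 30.0
```

Emit:
jog_arm --rows "0 0 0 -0.0024 0 0 0;0 0 0 -0.0024 0 0 0;0.17 0 0 -0.0024 0 0 0;0.2 0 0 -0.0024 0 0 0;0.24 0 0 -0.0024 0 0 0;0.3 0 0 -0.0024 0 0 0;0.35 0 0 -0.0024 0 0 0;0.4 0 0 -0.0024 0 0 0;0.4 0 0 -0.0024 0 0 0"

```text
time_s: 23.63
position: [0.5262, -0.229, 0.0898]
tcp_rot: [[-1.0, 0.027, 0.0], [0.027, 1.0, -0.001], [-0.001, -0.001, -1.0]]
force: [-0.8, 0.0, -0.2]
opening: 0.377
grasp_force: 0.0
```

Emit:
jog_arm --rows "0.45 0 0 -0.01 0 0 0;0.45 0 0 -0.03 0 0 0;0.45 0 0 -0.07 0 0 0;0.45 0 0 -0.13 0 0 0;0.45 0 0 -0.2 0 0 0;0.45 0 0 -0.25 0 0 0;0.45 0 0 -0.28 0 0 0;0.45 0 0 -0.28 0 0 0;0.45 0 0 -0.28 0 0 0"

```text
time_s: 24.38
position: [0.5264, -0.229, 0.2312]
tcp_rot: [[-1.0, 0.027, 0.003], [0.027, 1.0, -0.003], [-0.003, -0.003, -1.0]]
force: [0.1, 0.4, -0.6]
opening: 0.448
grasp_force: 0.0
```

Run:
```python
from h import *
import cv2
s,p,R=st();print(s['time_s'],s['force'],p); P=[]
for n in('scene','side','wrist'):
    c=capture(n); f=(lambda X:wproj(c,X,p,R)) if n=='wrist' else (lambda X:proj(c,X))
    for l in('lever_eye','lever_fin','lever_foot','fixture','switch_spot'): print(n,l,[(round(d['conf'],2),np.round(d['point'],4).tolist()) for d in spot_point(l,c)][:4])
    if n!='wrist':
        a=f([.57,-.22,.09]);off=(a-[32,32]).astype(int)
        P.append(cv2.resize(c['pixels'][off[1]:off[1]+66,off[0]:off[0]+66,::-1],None,fx=6,fy=6,interpolation=cv2.INTER_CUBIC))
cv2.imwrite('pics/d.png',np.hstack(P))
```

```text
24.3833 [ 0.05098402  0.37350232 -0.62259131] [ 0.52640264 -0.22904199  0.23118955]
scene lever_eye [(0.84, [0.5749, -0.0353, 0.0124]), (0.77, [0.3613, 0.1423, 0.012]), (0.75, [0.6106, -0.2334, 0.0521]), (0.49, [0.7291, 0.216, 0.0033])]
scene lever_fin [(0.74, [0.5273, -0.2252, 0.0897]), (0.66, [0.3714, 0.051, 0.0433]), (0.58, [0.4164, -0.4453, 0.0027]), (0.54, [0.5663, 0.0315, 0.0349])]
scene lever_foot [(0.91, [0.3747, 0.0526, -0.0006]), (0.83, [0.5692, 0.0272, -0.002]), (0.76, [0.5213, -0.2274, 0.0501])]
scene fixture [(0.66, [0.6021, -0.2315, -0.0004])]
scene switch_spot [(0.88, [0.5244, -0.2294, 0.012]), (0.53, [0.6109, -0.2301, 0.0357]), (0.35, [0.3867, -0.3025, 0.003])]
side lever_eye [(0.93, [0.6068, -0.2331, 0.0493]), (0.52, [0.574, -0.038, 0.0056])]
side lever_fin [(0.66, [0.3716, 0.0533, 0.0412]), (0.57, [0.5272, -0.2307, 0.0886]), (0.43, [0.5711, 0.0264, 0.0246])]
side lever_foot [(0.63, [0.3731, 0.0498, 0.0004]), (0.6, [0.5722, 0.03, 0.0031]), (0.57, [0.5223, -0.2263, 0.0471])]
side fixture [(0.61, [0.6131, -0.2363, 0.0011])]
side switch_spot [(0.89, [0.5254, -0.2316, 0.0088])]
wrist lever_eye [(0.7, [0.575, -0.0329, 0.0107]), (0.68, [0.6122, -0.2311, 0.0495]), (0.58, [0.3576, 0.1383, 0.0127])]
wrist lever_fin [(0.88, [0.5285, -0.2318, 0.0886]), (0.84, [0.3736, 0.0538, 0.0438]), (0.69, [0.5734, 0.0319, 0.0298])]
wrist lever_foot [(0.65, [0.3728, 0.054, 0.0006]), (0.63, [0.5258, -0.232, 0.0447])]
wrist fixture [(0.93, [0.6072, -0.2322, -0.0036])]
wrist switch_spot [(0.36, [0.5317, -0.2306, 0.0882])]
```

View pics/d.png

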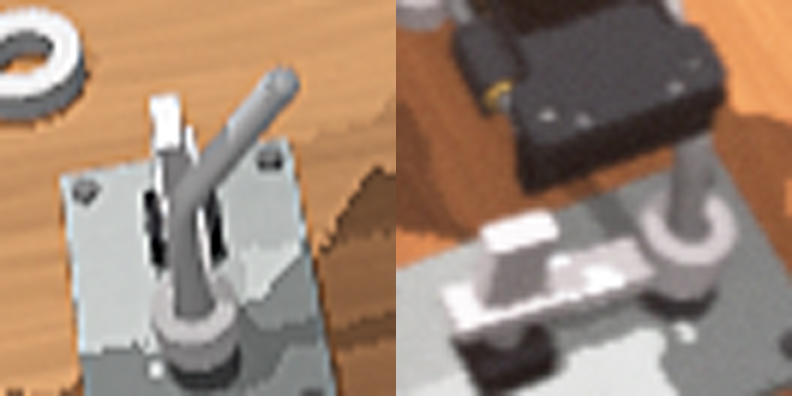

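The lever is on the rod (scene crop eye at (195,330)), its arm resting on the plunger with the eye near the shoulder. Tilt is about 0.15 rad, inside the 0.2 limit, and the foot is within 4 mm of the plunger axis; the gripper is clear.

```bash
python3 -c "
from h import *
print(bot.hand_in())"
```

```text
the job is handed in; nothing more can be done
None
```

I threaded the lever down the bent rod and pressed the switch to its hard stop (about 14 N at most), then released it and handed the job in. The lever rests on the plunger, tilted about 0.15 rad (limit 0.2) by camera estimate; `hand_in` gave no verdict.

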